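# Plug the open port, then lift the flap and present the filter plate

### The arm

A 7-joint arm with a two-finger parallel gripper is mounted at the origin on a cart in front of the work surface, level with it; the furniture and walls round the work are solid. World frame = base frame: x ahead of the robot, y to its left, z up, the work surface at z = 0. Lengths are in mm, angles in rad, forces in N, time in s.
With the tool pointing down it reaches from about 400 to 875 mm from the base axis. Payload 4.4 kg.
Tool frame: the origin (TCP) lies midway between the tips of the shut fingers; the grasp point (between the pads) lies 19 mm behind it (ctrl.grip_point_offset is the distance from the TCP to the grasp point, in mm); z points along the fingers, x is the direction in which the jaws open and shut, and the axes are right-handed (so a half turn about z gives the same grasp; the last joint's range is limited). The gripper opens to 85 mm and grips with 20 to 120 N. Pads are 22 mm wide; open, the fingers measure 114 mm over their backs; the gripper's body (76 mm by 85 mm) begins 54 mm behind the grasp point. The pads swing forward as they close: fully open they stand 13 mm farther back than shut.
Start: joints at [1.059, 0.628, 0.038, 1.517, -0.027, 0.996, -0.02], TCP at [280.295, -586.475, 231.313] pointing down, gripper open.
Joint ranges: [-3.06, 3.06], [-0.37, 2.12], [-1.25, 1.32], [0.18, 2.47], [-1.1, 4.24], [0.23, 1.98], [-2.94, 2.94]. Speed limits (rad/s): [2.57, 2.57, 3.14, 3.14, 3.14, 3.14, 3.14].

### API

Orientations are given as [roll, pitch, yaw] about the fixed x, y, z axes, in that order (R = Rz(yaw) Ry(pitch) Rx(roll)).
In Python, from cell import ctrl, viewer gives the robot as it stands.
- The arm moves only by the tool apply_moves, never from a script. Its argument "series" is a list that holds one entry, the list of rows, each a list of 6 numbers: the shift along the tool's x, y, z normalised to -1 to 1, where 1 is 50 mm, then the turn, a rotation vector about the tool's x, y, z normalised to -1 to 1, where 1 is 6 degrees. In form: [[[tx, ty, tz, rx, ry, rz], ...]]. A call has exactly 5 rows; each row shifts and turns the commanded pose from where the row before left it, along the tool's axes as they then stand; what a row does not reach is not made up. A row lasts 1/8 s, in which the tool goes at most 62.5 mm and 10.7 degrees, less where a joint would pass 70% of its speed; a pose out of reach is approached as far as the arm can. A call with a number of a shift or a turn outside -1 to 1 is refused whole. A call with a gripper value outside its range is refused whole. "claw" is the gripper command: -1 is shut, 1 is fully open, values between are in proportion, set as the call begins (left out, the last holds). The fingers move at their own pace and stop on an object; the grip force is fixed at half the most. Time passes only in rows, so rows that do not move let the fingers close, or fill a call up. It gives the time, the measured TCP pose, the force and the opening at its end, in the units of the state.
- ctrl.read_state(): the state, without advancing time (a new reading comes with each control period).
- viewer.get_image(name): name is "side" or "top" or "wrist"; returns the picture (384x512x3 uint8, blue, green, red); there is no depth.
- viewer.camera_info(name): a dict with "K" (3x3 intrinsics, pixels), "distortion" ([k1, k2, p1, p2, k3] as OpenCV has them; the pictures are not rectified), "R" (3x3) and "t" (3): a world point X has camera coordinates R X + t. Camera axes: x right, y down, z forward; pixel columns grow to the right and rows downward; lengths in mm; the calibration is good to about 2 mm. A picture is of the moment at which its call begins: read the wrist's pose just before it. camera_info takes no time and is no camera call; for the wrist camera it gives the pose at the moment of the call.
- ctrl.finish_job(): hands the job in, once; it reports no verdict.
Trained networks look in the newest picture that a camera, given by its name, has taken for a name from the list of things; names that differ only in an ending like _2 or _b are one class to them, and where a whole thing is asked for, a point or a joint stands for the part that bears it (a point fixed in the world has none). Each returns a list of dicts, best first, with "score" (0 to 1); they miss things now and then, are a little off and sometimes report something else, mostly with a low value. They report only what shows in the picture. A call takes as long as a camera call.
- viewer.find_in(camera, label): "location" ([column, row] as shares, 0 to 1, of the picture: columns of its width, rows of its height, amid what is visible of it).
The state is a dict: "clock": time; "qpos": joint angles; "qd": joint speeds; "tau": joint torques, N m; "eef_pos": TCP position; "tool_rot": TCP orientation; "force": force on the tool from outside, world axes, zero at the start; "torque": the same for the moment, N m; "width": finger opening in mm.
Only numpy, scipy, OpenCV 4.12 (cv2) and the standard library are available. Lean on these libraries where they do the work, as an engineer would, in place of code of your own. Each camera call takes 0.05 s, during which the arm holds its last target. There are 200 camera calls.

### The job

The filter unit is due for a filter check: press the spare plug fully home into the one port that still stands open, leaving the two fitted plugs alone. Then swing the unit's cover flap up and all the way back so that it stays open, draw the filter plate up out of its slot, and hold it upright and still over the middle of the steel tray, well above it (lower edge at least 10 cm over the bench), with its broad faces parallel to the tray's long sides. Finish while holding it there, and do not disturb the bottle, the beaker or the timer.

Things in the scene. Friction and masses are not known exactly. Their poses are not given: they have to be found in the camera images.
- filter_unit: Fixed aluminium unit, 140 (x, away from robot) x 210 (y) mm; origin under its middle. Right part (unit y -105 to +15): open housing 85 high, walls 5, closed by the flap. Left part (y +15 to +105): solid deck 60 high with three ports at x = -44, 0, +44, y = +72: round blind holes 23 wide, 34 deep, chamfered.
- open_port: The port that stands open; origin at the centre of its mouth, at the deck's top, 60 mm above the bench. It can be any of the three.
- spare_plug: Loose grey plug, standing upright on the bench on its stem, 57 mm high: stem 20 dia x 22 with a chamfered foot, then a flange 30 dia x 5, above that a cylindrical grip 22 dia x 30. About 40 g. Origin at the centre of the stem's foot, z up. Fully home its flange lies on the deck, with the origin 22 mm below the port's mouth.
- plug_a: Identical plug, fitted home in one of the other two ports (loose fit, not fastened). Origin at the foot of its stem.
- plug_b: Identical plug, fitted home in the remaining port. Origin at the foot of its stem.
- flap (a joint): Angle of the steel cover flap (rad): 0 shut, grows as its front edge is lifted, 1.85 at the stop, leaning back with the handle behind it. A stiff friction hinge along unit y: it stays where it is left; about 3 N at the handle moves it. The flap is 144 x 124 x 6 mm, mass 180 g.
- flap_hinge (a point): Point on the hinge line (the flap's mid-plane), at the back of the housing, unit (73, -45, 88.5) mm.
- flap_handle (a point): Grip point on the flap's handle: an upright black block 14 (along the flap) x 20 (along the hinge line) x 38 high, on the flap near its front edge. The point is 128 mm from the hinge along the flap, 30 above its mid-plane, 11 below the block's top. Pinched on the two faces across the hinge line it can pivot between the fingers.
- filter_plate: Loose white plate, about 120 g, standing in a slot under the flap, mid-housing: 10 thick (x) x 90 wide (y) x 56 high, plus a grip tab 32 wide x 23 high mid-top (79 in all). Origin: middle of lower edge; axes as the unit's. In the slot its foot is 5 above the bench, tab top 84. Guides hold only its ends (14 gap), up to 57 above the bench; the housing is free 60 either side (x) of the tab.
- tray: Fixed shallow open steel tray, 100 (its x) x 160 (its y, the long sides) x 18 mm. Origin under its middle.
- bottle: Bystander: white reagent bottle with a red cap, 36 dia x 78 mm, loose; origin under its middle.
- beaker: Bystander: glass beaker 72 dia x 90 mm, loose; origin under its middle.
- timer: Bystander: flat white timer 66 x 66 x 19 mm, loose; origin under its middle.

How it is judged:
By the outcome, as a careful person would: the job done as asked, in the order asked, and still so for the second after the job is handed in, while the arm keeps its last pose, push and grip.
It also fails if it takes over 61 s, if anything falls off the work surface, if the arm or the gripper's body presses on something with over 40 N, if the wrist force passes 120 N, or if a joint passes its speed limit or range.

## Working session

There is one attempt and no reset: what is moved stays moved. The work goes in short steps, Python scripts to look and compute and a tool call to move; the robot and the scene stay as the last step left them, time stands still between calls to the robot, and variables do not carry over. Pictures are saved under pics/ and viewed, about 8 in all and at most 12, crops included, and the job is handed in when it is done.

Besides the shell and the picture viewer there is one more tool, called after ">>>" by a JSON object that holds its "name" and its "arguments". apply_moves: Moves the arm, as the interface text tells. Scaled input: -1 to 1 covers 50 mm each way for a shift and 6 degrees each way for a turn. Its arguments: {"type":"object","properties":{"series":{"type":"array","items":{"type":"array","items":{"type":"array","items":{"type":"number"}}}},"claw":{"type":"number"}},"required":["series"]}

```bash
mkdir -p pics; ls
python3 - <<'E'
from cell import ctrl, viewer
import cv2, numpy as np
print(ctrl.read_state())
ims=[]
for n in ["side","top"]:
    im=viewer.get_image(n); cv2.imwrite(f"pics/{n}0.png",im); ims.append(im)
    ci=viewer.camera_info(n); print(n,ci)
    for l in ["filter_unit","open_port","spare_plug","plug_a","flap","flap_handle","filter_plate","tray","bottle","beaker","timer"]:
        try: print(n,l,[(round(d['score'],2),round(d['location'][0]*512),round(d['location'][1]*384)) for d in viewer.find_in(n,l)[:4]])
        except Exception as e: print(l,e)
cv2.imwrite("pics/a.png",np.vstack(ims)[:, :])
print(ctrl.read_state()['clock'])
E
```

```text
pics
{'clock': 0.0, 'qpos': array([ 1.05922175,  0.62937752,  0.03845102,  1.51838437, -0.02704041,
        0.9963219 , -0.01999802]), 'qd': array([-0.00053862,  0.00075267, -0.00160614,  0.00078058,  0.00075307,
        0.00105979, -0.00190104]), 'tau': array([ 9.88465290e-04, -5.63407552e+01,  1.22654669e+00, -1.93444902e+01,
        1.10171831e-02,  1.06094830e-02, -3.83550037e-05]), 'eef_pos': array([ 280.00462687, -585.88205506,  230.36368516]), 'tool_rot': array([-3.14159236e+00,  1.97321130e-03, -1.12504948e+00]), 'force': array([ 0.87296761, -0.01936881, -0.01260521]), 'torque': array([0.01968935, 0.02285451, 0.02122925]), 'width': 85.63572269205669}
side {'K': array([[381.81385435,   0.        , 248.24734822],
       [  0.        , 381.81385435, 198.26160087],
       [  0.        ,   0.        ,   1.        ]]), 'distortion': array([-0.02031352,  0.        ,  0.        ,  0.        ,  0.        ]), 'R': array([[-0.83159325, -0.55509338,  0.01799987],
       [-0.37424424,  0.53612506, -0.75664468],
       [ 0.41035827, -0.63595696, -0.65357848]]), 't': array([397.38262976, 28
[... 539 characters left out ...]
.        ]]), 'distortion': array([0.03084089, 0.        , 0.        , 0.        , 0.        ]), 'R': array([[ 1.75869686e-04, -9.99991310e-01, -4.16527255e-03],
       [-9.93685742e-01,  2.92581731e-04, -1.12198753e-01],
       [ 1.12198997e-01,  4.15870430e-03, -9.93677055e-01]]), 't': array([ -65.77990965,  551.15151894, 1164.39618347])}
top filter_unit [(0.92, 320, 200)]
top open_port [(0.36, 394, 233)]
top spare_plug []
top plug_a [(0.65, 291, 184), (0.41, 291, 213)]
top flap [(0.81, 332, 201)]
top flap_handle [(0.68, 334, 197), (0.32, 292, 182)]
top filter_plate []
top tray [(0.84, 128, 233)]
top bottle []
top beaker [(0.89, 165, 181)]
top timer [(0.59, 393, 228), (0.45, 166, 181)]
1.2
```

Run:
```python
import cv2,numpy as np
t=cv2.imread('pics/top0.png'); s=cv2.imread('pics/side0.png')
a=cv2.resize(t[120:290,80:430],None,fx=1.71,fy=1.71,interpolation=cv2.INTER_CUBIC); b=cv2.resize(s[120:370,120:370],None,fx=1.2,fy=1.2)
c=cv2.resize(t[120:290,80:430],(800,389),interpolation=cv2.INTER_CUBIC)
cv2.imwrite('pics/t1.png',c)
cv2.imwrite('pics/s1.png',cv2.resize(s[120:350,120:370],(650,598),interpolation=cv2.INTER_CUBIC))
```

```text
(no output)
```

View pics/t1.png

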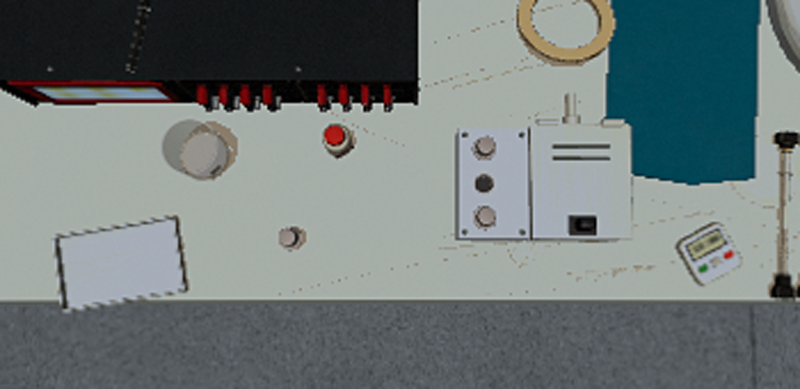

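View pics/s1.png

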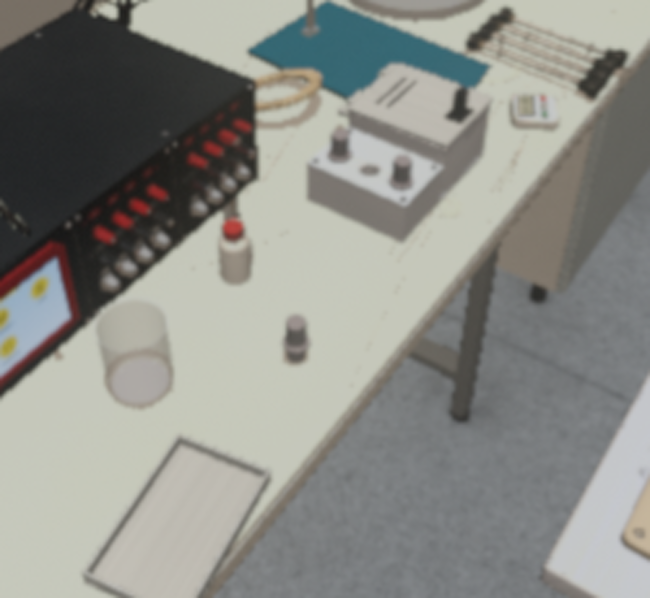

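```bash
cat > h.py <<'E'
from cell import ctrl, viewer
import cv2, numpy as np
from scipy.spatial.transform import Rotation as Rn
def ray(ci,p):
    q=cv2.undistortPoints(np.array([[p]],float),ci['K'],ci['distortion'])[0,0]
    R=np.array(ci['R']);t=np.array(ci['t'])
    return -R.T@t, R.T@np.array([q[0],q[1],1])
def atz(ci,p,z):
    c,d=ray(ci,p); return c+d*(z-c[2])/d[2]
def tri(obs):
    A=np.zeros((3,3));b=np.zeros(3);L=[]
    for ci,p in obs:
        c,d=ray(ci,p);d=d/np.linalg.norm(d);P=np.eye(3)-np.outer(d,d);A+=P;b+=P@c;L.append((c,P))
    x=np.linalg.solve(A,b); return x,[np.linalg.norm(P@(x-c)) for c,P in L]
def proj(ci,X):
    rv,_=cv2.Rodrigues(np.array(ci['R'])); return cv2.projectPoints(np.array(X,float).reshape(-1,1,3),rv,np.array(ci['t']),ci['K'],ci['distortion'])[0][:,0]
def togo(target,rpy,cur=None,ypr=None):
    "shift in tool axes (units of 50mm) and rotvec in tool axes (units of 6deg)"
    s=ctrl.read_state(); R=Rn.from_euler('xyz',s['tool_rot']); T=Rn.from_euler('xyz',rpy)
    print('pos',s['eef_pos'].round(1),'rpy',s['tool_rot'].round(3),'w',round(s['width'],1),'clk',s['clock'],'F',s['force'].round(1))
    print('shift',(R.inv().apply(np.array(target)-s['eef_pos'])/50).round(3),'turn',((R.inv()*T).as_rotvec(degrees=True)/6).round(3))
E
python3 - <<'E'
from h import *
T=viewer.camera_info('top');S=viewer.camera_info('side')
t=lambda p:(p[0]/2.2857+80,p[1]/2.2882+120)
s=lambda p:(p[0]/2.6+120,p[1]/2.6+120)
np.set_printoptions(precision=1,suppress=True)
for n,a,b in [('plugtop',(289,237),(295,319)),('port',(484,183),(370,169)),('pA(back)',(484,146),(341,131)),('pB',(484,216),(402,160)),('bottlecap',(334,135),(233,227)),('handle',(582,224),(460,92))]:
    print(n,tri([(T,t(a)),(S,s(b))]))
for n,p,z in [('plug57',(289,237),57),('port',(484,183),60),('pA',(484,146),95),('pB',(484,216),95),('dk1',(457,127),60),('dk2',(457,239),60),('flapFR',(632,240),91),('flapBR',(632,123),91),('flapFL',(531,239),91),('rack front corner z0?',(418,103),150),
 ('tr1',(57,237),18),('tr2',(177,217),18),('tr3',(187,290),18),('tr4',(65,309),18),('post',(571,95),100),('benchedge',(400,301),0),('timer',(709,253),19),('bottle',(334,135),78),('beakerbase',(210,152),0)]:
    print(n,atz(T,t(p),z))
E
```

```text
plugtop (array([467.9,  85.5,  55.3]), [np.float64(1.254250784266148), np.float64(1.2542507842660973)])
port (array([ 534.9, -162.8,   58.3]), [np.float64(0.28332475572194954), np.float64(0.28332475572192994)])
pA(back) (array([ 576.4, -160. ,   99.4]), [np.float64(0.4075241043439775), np.float64(0.40752410434406783)])
pB (array([ 490.6, -159.6,   94.4]), [np.float64(0.27141039600858435), np.float64(0.2714103960084742)])
bottlecap (array([594.4,  27.4,  74.2]), [np.float64(0.05301947218733646), np.float64(0.05301947218766013)])
handle (array([ 478.8, -272.5,  131.4]), [np.float64(0.23503344308481827), np.float64(0.23503344308481033)])
plug57 [466.8  84.6  57. ]
port [ 535.  -162.5   60. ]
pA [ 577.4 -160.2   95. ]
pB [ 490.8 -159.4   95. ]
dk1 [ 606.9 -128.7   60. ]
dk2 [ 464.1 -127.8   60. ]
flapFR [ 461.7 -340.5   91. ]
flapBR [ 606.7 -344.4   91. ]
flapFL [ 462.9 -217.1   91. ]
rack front corner z0? [620.9 -78.2 150. ]
tr1 [468.8 392.   18. ]
tr2 [494.7 236.8  18. ]
tr3 [399.9 221.1  18. ]
tr4 [376.  377.5  18. ]
post [ 640.3 -268.   100. ]
benchedge [385.1 -55.2   0. ]
timer [ 447.9 -456.7   19. ]
bottle [593.9  27.1  78. ]
beakerbase [583.  199.8   0. ]
```

```bash
cat >> h.py <<'E'
def plan(target,rpy,start=None,n=5):
    "per-row tool-axis moves along a straight line with even turn (for me to round and type)"
    s=ctrl.read_state(); p0,r0=start or (s['eef_pos'],s['tool_rot']); R0=Rn.from_euler('xyz',r0); T=Rn.from_euler('xyz',rpy)
    rv=(R0.inv()*T).as_rotvec(); d=(np.array(target)-p0)/n
    print('pos',s['eef_pos'].round(1),'rpy',s['tool_rot'].round(3),'w',round(s['width'],1),'clk',round(s['clock'],2),'F',s['force'].round(1))
    for i in range(n):
        R=R0*Rn.from_rotvec(rv*i/n)
        print((R.inv().apply(d)/50).round(2).tolist(),(np.degrees(rv/n)/6).round(2).tolist())
E
python3 - <<'E'
from h import *
T=viewer.camera_info('top');S=viewer.camera_info('side')
t=lambda p:(p[0]/2.2857+80,p[1]/2.2882+120)
s=lambda p:(p[0]/2.6+120,p[1]/2.6+120)
print('post base',atz(T,t((574,121)),0),atz(S,s((310,33)),0))
plan([400,-230,270],[np.pi,0,-1.571],n=10)
im=cv2.imread('pics/side0.png'); cv2.imwrite('pics/s2.png',im[0:220])
E
```

```text
post base [ 624.79510747 -288.92822217    0.        ] [ 828.02785662 -458.70631259    0.        ]
pos [ 280.3 -586.5  231.3] rpy [-3.142  0.    -1.125] w 85.3 clk 1.2 F [ 0.3 -0.2 -0.5]
[-0.54, -0.52, -0.08] [-0.0, 0.0, 0.43]
[-0.56, -0.5, -0.08] [-0.0, 0.0, 0.43]
[-0.58, -0.47, -0.08] [-0.0, 0.0, 0.43]
[-0.61, -0.45, -0.08] [-0.0, 0.0, 0.43]
[-0.62, -0.42, -0.08] [-0.0, 0.0, 0.43]
[-0.64, -0.39, -0.08] [-0.0, 0.0, 0.43]
[-0.66, -0.36, -0.08] [-0.0, 0.0, 0.43]
[-0.67, -0.33, -0.08] [-0.0, 0.0, 0.43]
[-0.69, -0.3, -0.08] [-0.0, 0.0, 0.43]
[-0.7, -0.27, -0.08] [-0.0, 0.0, 0.43]
```

View pics/s2.png

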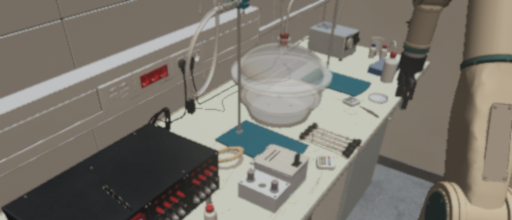

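>>> {"name": "apply_moves", "arguments": {"series": [[[-0.54,-0.52,-0.08,0,0,0.43],[-0.56,-0.5,-0.08,0,0,0.43],[-0.58,-0.47,-0.08,0,0,0.43],[-0.61,-0.45,-0.08,0,0,0.43],[-0.62,-0.42,-0.08,0,0,0.43]]]}}

```text
clock: 1.82
eef_pos: [340.8, -407.5, 251.6]
tool_rot: [-3.141, -0.0, -1.352]
force: [0.1, -0.4, -0.4]
width: 85.1
```

>>> {"name": "apply_moves", "arguments": {"series": [[[-0.64,-0.39,-0.08,0,0,0.43],[-0.66,-0.36,-0.08,0,0,0.43],[-0.67,-0.33,-0.08,0,0,0.43],[-0.69,-0.3,-0.08,0,0,0.43],[-0.7,-0.27,-0.08,0,0,0.43]]]}}

```text
clock: 2.45
eef_pos: [400.8, -229.8, 271.7]
tool_rot: [-3.141, -0.0, -1.577]
force: [0.5, 0.2, 0.9]
width: 85.3
```

Run:
```python
from h import *
plan([450,40,170],[np.pi,0,-1.571],n=5)
ci=viewer.camera_info('wrist'); im=viewer.get_image('wrist'); cv2.imwrite('pics/w0.png',im); np.save('w0.npy',ci,allow_pickle=True)
print('cam',-np.array(ci['R']).T@ci['t'], ci['R'][2], ci['K'][0,0])
for l in ["open_port","plug_a","flap_handle"]:
    print(l,[(round(d['score'],2),round(d['location'][0]*512),round(d['location'][1]*384)) for d in viewer.find_in('wrist',l)[:4]])
```

```text
pos [ 400.8 -229.8  271.7] rpy [-3.141 -0.    -1.577] w 85.3 clk 2.45 F [0.5 0.2 0.9]
[-1.08, -0.19, 0.41] [-0.0, -0.0, -0.01]
[-1.08, -0.19, 0.41] [-0.0, -0.0, -0.01]
[-1.08, -0.19, 0.41] [-0.0, -0.0, -0.01]
[-1.08, -0.19, 0.41] [-0.0, -0.0, -0.01]
[-1.08, -0.2, 0.41] [-0.0, -0.0, -0.01]
cam [ 483.60041818 -230.78387634  414.29493558] [-0.32195517  0.00186156 -0.94675308] 339.13299035411745
open_port [(0.78, 183, 23)]
plug_a [(0.6, 181, 64)]
flap_handle [(0.8, 307, 50)]
```

View pics/w0.png

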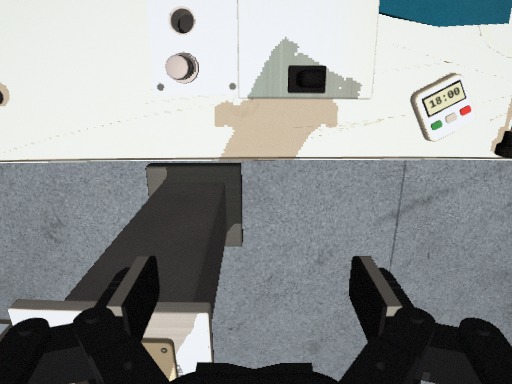

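Run:
```python
from h import *
ci=np.load('w0.npy',allow_pickle=True).item(); T=viewer.camera_info('top')
np.set_printoptions(precision=1,suppress=True)
for n,p,z in [('port',(182,21),60),('plugB top',(179,66),95),('screwL',(160,87),60),('screwR',(232,86),60),('deckFL',(150,96),60),('flapFL',(238,97),88),('flapFR',(372,98),88),('flapBL',(238,0),91.5),('flapBR',(379,0),91.5),('handle top',(307,71),129.5),('handle front base',(307,93),91.5)]:
    print(n,atz(ci,p,z))
t=lambda p:(p[0]/2.2857+80,p[1]/2.2882+120)
print(tri([(T,t((484,183))),(ci,(182,21))]))
print(tri([(T,t((582,222))),(ci,(307,71))]))
plan([430,60,190],[np.pi,0,-1.571],n=6)
```

```text
port [ 535.7 -162.1   60. ]
plugB top [ 493.  -163.9   95. ]
screwL [ 474.1 -135.9   60. ]
screwR [ 474.  -208.9   60. ]
deckFL [ 465.4 -124.8   60. ]
flapFL [ 464.8 -216.    88. ]
flapFR [ 463.8 -342.3   88. ]
flapBL [ 547.3 -217.7   91.5]
flapBR [ 548.3 -340.5   91.5]
handle top [ 487.3 -273.5  129.5]
handle front base [ 468.3 -279.9   91.5]
(array([ 535.1, -162.4,   61.9]), [np.float64(0.3103931578115021), np.float64(0.3103931578113488)])
(array([ 487.6, -287.9,   41.3]), [np.float64(1.484626374933353), np.float64(1.48462637493344)])
pos [ 400.7 -230.8  271.6] rpy [-3.1 -0.  -1.6] w 85.4 clk 2.65 F [-1.2 -1.1  0.5]
[-0.97, -0.1, 0.27] [-0.0, -0.0, -0.0]
[-0.97, -0.1, 0.27] [-0.0, -0.0, -0.0]
[-0.97, -0.1, 0.27] [-0.0, -0.0, -0.0]
[-0.97, -0.1, 0.27] [-0.0, -0.0, -0.0]
[-0.97, -0.1, 0.27] [-0.0, -0.0, -0.0]
[-0.97, -0.1, 0.27] [-0.0, -0.0, -0.0]
```

>>> {"name": "apply_moves", "arguments": {"series": [[[-0.97,-0.1,0.27,0,0,0],[-0.97,-0.1,0.27,0,0,0],[-0.97,-0.1,0.27,0,0,0],[-0.97,-0.1,0.27,0,0,0],[-0.97,-0.1,0.27,0,0,0]]]}}

```text
clock: 3.28
eef_pos: [427.1, 11.2, 203.5]
tool_rot: [-3.141, -0.001, -1.578]
force: [0.6, -0.4, 0.6]
width: 85.2
```

>>> {"name": "apply_moves", "arguments": {"series": [[[-0.9,-0.1,0.27,0,0,0],[0,0,0,0,0,0],[0,0,0,0,0,0],[0,0,0,0,0,0],[0,0,0,0,0,0]]]}}

```text
clock: 3.9
eef_pos: [431.9, 55.1, 190.6]
tool_rot: [-3.141, -0.0, -1.578]
force: [-0.2, -0.9, 1.2]
width: 85.5
```

Run:
```python
from h import *
ci=viewer.camera_info('wrist'); im=viewer.get_image('wrist'); cv2.imwrite('pics/w1.png',im); np.save('w1.npy',ci,allow_pickle=True)
l='spare_plug'
L=[(round(d['score'],2),round(d['location'][0]*512),round(d['location'][1]*384)) for d in viewer.find_in('wrist',l)[:4]]
print(L,proj(ci,[[467,85,57],[467,85,0]]))
if L: print(atz(ci,L[0][1:],30))
plan([467,85,110],[np.pi,0,-1.571],n=2)
```

```text
[(0.7, 215, 131)] [[216.31392959 137.02680306]
 [222.42196182 126.97933018]]
[467.77552714  88.98397861  30.        ]
pos [431.9  55.6 190.5] rpy [-3.141 -0.    -1.577] w 85.7 clk 4.0 F [-0.4  0.2 -0.8]
[-0.3, -0.35, 0.81] [-0.0, -0.0, -0.03]
[-0.3, -0.35, 0.81] [-0.0, -0.0, -0.03]
```

View pics/w1.png

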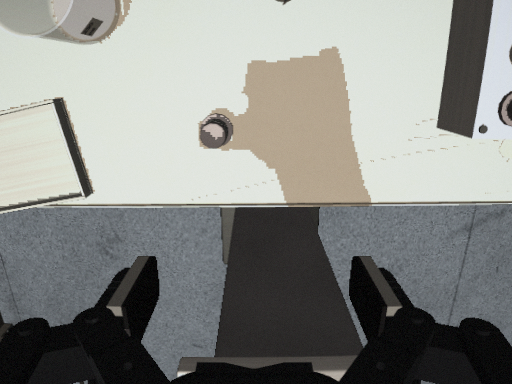

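>>> {"name": "apply_moves", "arguments": {"series": [[[-0.32,-0.36,0.8,0,0,-0.02],[-0.32,-0.36,0.8,0,0,-0.02],[0,0,0,0,0,0],[0,0,0,0,0,0],[0,0,0,0,0,0]]], "claw": 0.2}}

```text
clock: 4.62
eef_pos: [468.1, 87.6, 111.8]
tool_rot: [-3.14, 0.0, -1.572]
force: [-0.5, -0.1, -0.1]
width: 51.2
```

Run:
```python
from h import *
ci=viewer.camera_info('wrist'); im=viewer.get_image('wrist'); np.save('w2.npy',ci,allow_pickle=True)
print(proj(ci,[[469,88,57],[469,88,27],[469,88,0]]))
cv2.imwrite('pics/w2.png',cv2.resize(im[130:330,150:400],None,fx=3,fy=3,interpolation=cv2.INTER_CUBIC))
plan([469,88,30.5],[np.pi,0,-1.571],n=3)
```

```text
[[252.42893566 212.45160434]
 [252.59145079 196.34483235]
 [252.70845967 184.77222586]]
pos [468.2  87.7 111.8] rpy [-3.139  0.    -1.572] w 51.2 clk 4.67 F [0.  0.8 0.6]
[-0.0, -0.0, 0.54] [-0.01, 0.0, -0.0]
[-0.0, -0.0, 0.54] [-0.01, 0.0, -0.0]
[-0.0, -0.01, 0.54] [-0.01, 0.0, -0.0]
```

View pics/w2.png

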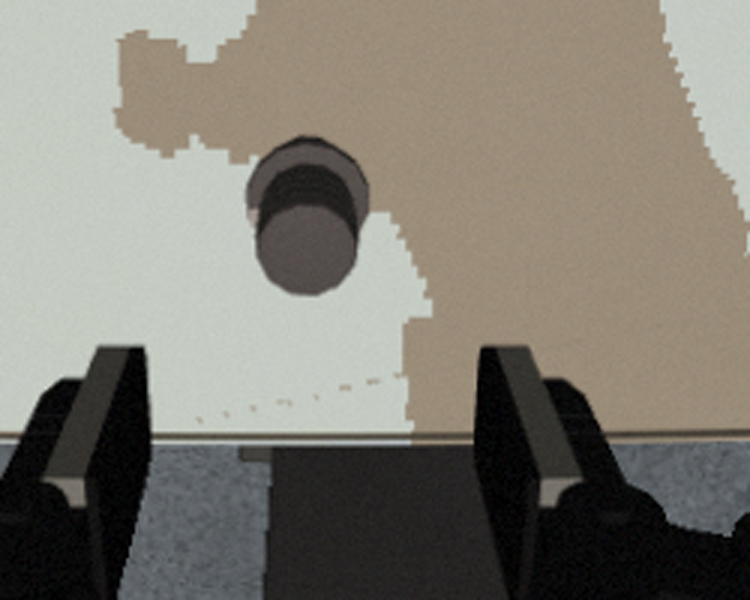

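>>> {"name": "apply_moves", "arguments": {"series": [[[0,-0.02,0.54,-0.02,0,0],[0,0,0.54,0,0,0],[0,0,0.53,0,0,0],[0,0,0,0,0,0],[0,0,0,0,0,0]]]}}

```text
clock: 5.3
eef_pos: [469.4, 88.2, 31.0]
tool_rot: [3.141, 0.0, -1.571]
force: [0.2, 0.2, 0.4]
width: 51.1
```

>>> {"name": "apply_moves", "arguments": {"series": [[[0,0,0,0,0,0],[0,0,0,0,0,0],[0,0,0,0,0,0],[0,0,0,0,0,0],[0,0,0,0,0,0]]], "claw": -1}}

```text
clock: 5.92
eef_pos: [469.5, 88.4, 31.0]
tool_rot: [3.142, 0.0, -1.571]
force: [-0.4, -0.0, 7.2]
width: 20.1
```

>>> {"name": "apply_moves", "arguments": {"series": [[[0,0,-0.3,0,0,0],[0,0,-0.8,0,0,0],[0.3,0,-0.8,0,0,0],[0.7,-0.1,-0.3,0,0,0],[0.9,-0.3,0,0,0,0]]]}}

```text
clock: 6.55
eef_pos: [489.7, -6.5, 142.4]
tool_rot: [-3.14, 0.001, -1.568]
force: [1.2, 0.4, -1.0]
width: 20.1
```

Run:
```python
from h import *
plan([535.3,-162.3,138],[np.pi,0,-1.571],n=4)
```

```text
pos [489.7  -6.5 142.4] rpy [-3.140e+00  1.000e-03 -1.568e+00] w 20.1 clk 6.55 F [ 1.2  0.4 -1. ]
[0.78, -0.23, 0.02] [-0.0, 0.0, 0.01]
[0.78, -0.23, 0.02] [-0.0, 0.0, 0.01]
[0.78, -0.23, 0.02] [-0.0, 0.0, 0.01]
[0.78, -0.23, 0.02] [-0.0, 0.0, 0.01]
```

>>> {"name": "apply_moves", "arguments": {"series": [[[0.78,-0.23,0.02,0,0,0],[0.78,-0.23,0.02,0,0,0],[0.78,-0.23,0.02,0,0,0],[0.77,-0.22,0.02,0,0,0],[0,0,0,0,0,0]]]}}

```text
clock: 7.18
eef_pos: [534.5, -166.7, 136.6]
tool_rot: [3.141, -0.003, -1.577]
force: [0.8, 0.5, -1.1]
width: 20.0
```

Run:
```python
from h import *
s=ctrl.read_state(); print(s['eef_pos'])
ci=viewer.camera_info('wrist'); im=viewer.get_image('wrist'); np.save('w3.npy',ci,allow_pickle=True)
p=s['eef_pos']
print('port',proj(ci,[[535.3,-162.3,60]]),'plug foot/flange/top',proj(ci,[p+[0,0,-31],p+[0,0,-4],p+[0,0,26]]))
print('A,B top',proj(ci,[[579.3,-162.3,95],[491.3,-162.3,95]]))
cv2.imwrite('pics/w3.png',cv2.resize(im[60:310,130:400],None,fx=2.4,fy=2.4,interpolation=cv2.INTER_CUBIC))
```

```text
[ 534.48870549 -166.70778367  136.60144892]
port [[246.44052895 200.29472187]] plug foot/flange/top [[252.85413767 229.98773646]
 [252.86661483 253.8889323 ]
 [252.88723868 290.58345843]]
A,B top [[244.21279331 147.77288166]
 [246.47291393 284.13492481]]
```

View pics/w3.png

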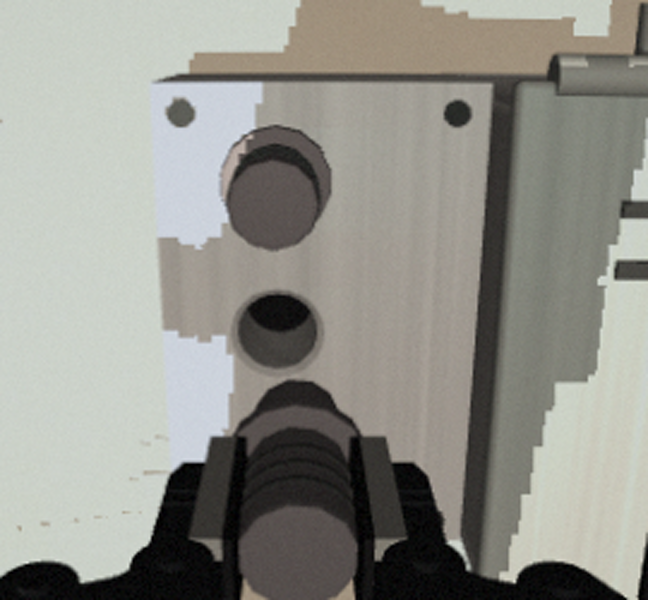

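>>> {"name": "apply_moves", "arguments": {"series": [[[-0.1,-0.04,0,0,0,-0.05],[0,0,0.4,0,0,0],[0,0,0.4,0,0,0],[0,0,0,0,0,0],[0,0,0,0,0,0]]]}}

```text
clock: 7.85
eef_pos: [536.7, -156.2, 96.4]
tool_rot: [3.14, 0.0, -1.564]
force: [0.1, -0.1, 0.7]
width: 20.4
```

Run:
```python
from h import *
plan([536.5,-161.7,85],[np.pi,0,-1.571],n=2)
```

```text
pos [ 536.7 -156.2   96.4] rpy [ 3.14   0.    -1.564] w 20.4 clk 7.85 F [ 0.1 -0.1  0.7]
[0.06, 0.0, 0.11] [0.01, 0.0, 0.03]
[0.06, 0.0, 0.11] [0.01, 0.0, 0.03]
```

>>> {"name": "apply_moves", "arguments": {"series": [[[0.11,0,0,0,0,0.07],[0,0,0.05,0,0,0],[0,0,0,0,0,0],[0,0,0,0,0,0],[0,0,0,0,0,0]]]}}

```text
clock: 8.48
eef_pos: [536.3, -162.7, 93.2]
tool_rot: [3.14, 0.0, -1.573]
force: [-0.5, 0.1, -0.4]
width: 20.0
```

Run:
```python
from h import *
s=ctrl.read_state(); print(s['eef_pos'])
ci=viewer.camera_info('wrist'); im=viewer.get_image('wrist'); np.save('w4.npy',ci,allow_pickle=True)
p=s['eef_pos']
print('plug foot/flange/top',proj(ci,[p+[0,0,-31],p+[0,0,-4],p+[0,0,26]]))
print('port',proj(ci,[[536.5,-162.3,60]]),'A,B top',proj(ci,[[580.5,-162.3,95]]), 'deck left/right edge',proj(ci,[[536.5,-129.3,60],[580,-129.3,60],[580,-219.3,60]]))
cv2.imwrite('pics/w4.png',cv2.resize(im[60:310,130:400],None,fx=2.4,fy=2.4,interpolation=cv2.INTER_CUBIC))
```

```text
[ 536.30229272 -162.71130545   93.21241781]
plug foot/flange/top [[253.02849748 229.94290791]
 [252.91271173 253.91115585]
 [252.73584959 290.7028556 ]]
port [[252.31332246 227.94269862]] A,B top [[251.52956836 169.79374826]] deck left/right edge [[194.53295364 228.00762549]
 [189.63817412 153.27017201]
 [359.14210558 152.95884861]]
```

View pics/w4.png

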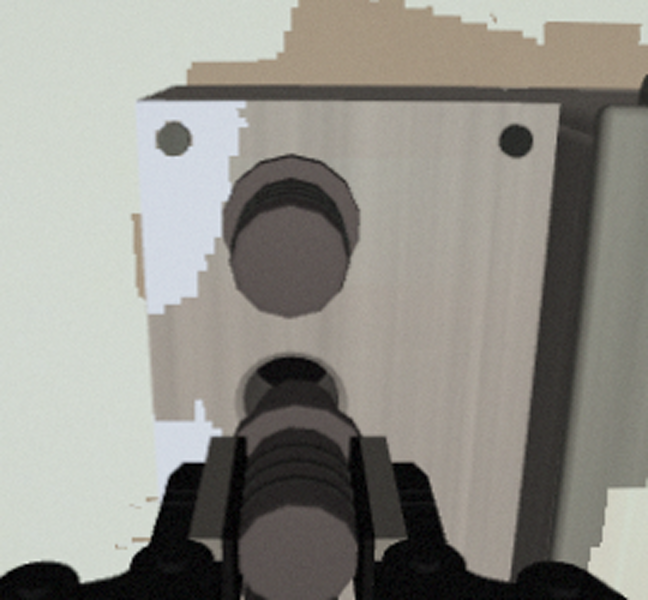

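>>> {"name": "apply_moves", "arguments": {"series": [[[-0.022,-0.01,0,0,0,0],[0,0,0.06,0,0,0],[0,0,0.06,0,0,0],[0,0,0.06,0,0,0],[0,0,0,0,0,0]]]}}

```text
clock: 9.15
eef_pos: [536.5, -161.6, 83.8]
tool_rot: [3.139, 0.0, -1.573]
force: [0.1, 0.7, -1.4]
width: 20.4
```

>>> {"name": "apply_moves", "arguments": {"series": [[[0,0,0.08,0,0,0],[0,0,0.08,0,0,0],[0,0,0.08,0,0,0],[0,0,0.03,0,0,0],[0,0,0,0,0,0]]]}}

```text
clock: 9.78
eef_pos: [536.7, -161.6, 70.5]
tool_rot: [3.139, 0.0, -1.573]
force: [-0.8, 0.3, -0.4]
width: 20.2
```

Slip-free so far; press down to the seat.

>>> {"name": "apply_moves", "arguments": {"series": [[[0,0,0.03,0,0,0],[0,0,0.03,0,0,0],[0,0,0.03,0,0,0],[0,0,0.03,0,0,0],[0,0,0,0,0,0]]]}}

```text
clock: 10.4
eef_pos: [537.1, -161.8, 68.8]
tool_rot: [3.141, -0.001, -1.573]
force: [-8.8, 3.2, 34.8]
width: 20.5
```

>>> {"name": "apply_moves", "arguments": {"series": [[[0,0,-0.08,0,0,0],[0,0,0,0,0,0],[0,0,0,0,0,0],[0,0,0,0,0,0],[0,0,0,0,0,0]]], "claw": -0.1}}

```text
clock: 11.02
eef_pos: [536.6, -161.6, 68.3]
tool_rot: [3.139, 0.0, -1.573]
force: [-0.4, 0.2, 0.7]
width: 38.4
```

>>> {"name": "apply_moves", "arguments": {"series": [[[0,0,-0.2,0,0,0],[0,0,-0.6,0,0,0],[0,0,-0.8,0,0,0],[0.3,0.2,-0.2,0,0,0],[0.7,0.5,0,0,0,0]]]}}

```text
clock: 11.65
eef_pos: [503.0, -211.1, 160.0]
tool_rot: [-3.14, -0.0, -1.569]
force: [-0.4, -1.8, -0.0]
width: 38.4
```

Run:
```python
from h import *
plan([480.5,-279.5,155],[np.pi,0,-1.571],n=2)
```

```text
pos [ 503.  -211.1  160. ] rpy [-3.14  -0.    -1.569] w 38.4 clk 11.65 F [-0.4 -1.8 -0. ]
[0.68, 0.23, 0.05] [-0.01, -0.0, 0.01]
[0.68, 0.23, 0.05] [-0.01, -0.0, 0.01]
```

>>> {"name": "apply_moves", "arguments": {"series": [[[0.68,0.23,0.05,0,0,0],[0.68,0.23,0.05,0,0,0],[0,0,0,0,0,0],[0,0,0,0,0,0],[0,0,0,0,0,0]]]}}

```text
clock: 12.28
eef_pos: [479.0, -278.3, 153.7]
tool_rot: [3.14, 0.001, -1.571]
force: [-0.0, 0.1, 0.5]
width: 38.3
```

Run:
```python
from h import *
ci=viewer.camera_info('wrist'); im=viewer.get_image('wrist'); np.save('w5.npy',ci,allow_pickle=True)
print('handle top, 3 plug tops',proj(ci,[[480.5,-279.5,129.5],[492.5,-161.7,95],[536.5,-161.7,95],[580.5,-161.7,95]]))
cv2.imwrite('pics/w5.png',im)
plan([480.5,-279.5,99.5],[np.pi,0,-1.571],n=2)
```

```text
handle top, 3 plug tops [[255.18904088 232.74744502]
 [ 71.77861593 191.27227609]
 [ 59.96200103 122.44373207]
 [ 48.42836664  45.48270417]]
pos [ 479.  -278.3  153.8] rpy [ 3.140e+00  1.000e-03 -1.571e+00] w 38.4 clk 12.32 F [0.9 0.1 0.4]
[0.01, -0.02, 0.54] [0.01, 0.0, -0.0]
[0.01, -0.02, 0.54] [0.01, 0.0, -0.0]
```

View pics/w5.png

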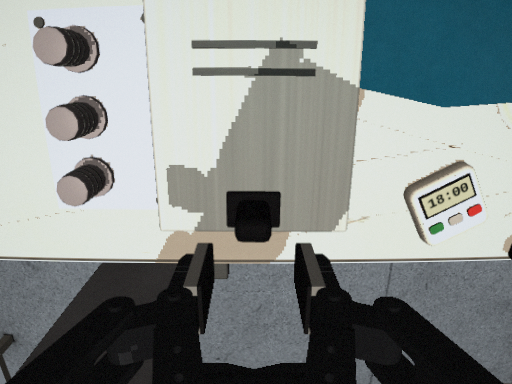

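>>> {"name": "apply_moves", "arguments": {"series": [[[0,-0.05,0.5,0,0,0],[0,0,0.4,0,0,0],[0,0,0.15,0,0,0],[0,0,0,0,0,0],[0,0,0,0,0,0]]]}}

```text
clock: 12.95
eef_pos: [481.6, -279.7, 102.0]
tool_rot: [3.141, -0.001, -1.573]
force: [-0.2, -0.6, 0.0]
width: 38.6
```

>>> {"name": "apply_moves", "arguments": {"series": [[[0,0,0,0,0,0],[0,0,0,0,0,0],[0,0,0,0,0,0],[0,0,0,0,0,0],[0,0,0,0,0,0]]], "claw": -1}}

```text
clock: 13.58
eef_pos: [481.3, -277.9, 101.6]
tool_rot: [3.14, 0.002, -1.573]
force: [-0.5, 5.1, 1.6]
width: 18.9
```

Run:
```python
from h import *
s=ctrl.read_state();p=s['eef_pos'];print(p,s['width'],s['force'],s['tool_rot'])
h=np.array([609.5,88.5]); g=np.array([p[0],p[2]+19]); r=g-h
th=np.linspace(0,1.87,16); prev=g
for a in th[1:]:
    c,sn=np.cos(a),np.sin(a)  # rotate so that front lifts
    q=h+np.array([c*r[0]+sn*r[1], -sn*r[0]+c*r[1]])
    d=q-prev; prev=q
    print(round(a,3),q.round(1),'tool y,z units',(-d/50).round(3))
```

```text
[ 481.31038109 -277.85176564  101.62603671] 18.890989395051616 [-0.51216911  5.13791089  1.60394688] [ 3.13969511e+00  1.96386571e-03 -1.57255465e+00]
0.125 [486.3 136.3] tool y,z units [-0.1   -0.314]
0.249 [493.2 151.3] tool y,z units [-0.138 -0.299]
0.374 [501.9 165.2] tool y,z units [-0.174 -0.279]
0.499 [512.3 178. ] tool y,z units [-0.208 -0.256]
0.623 [524.2 189.4] tool y,z units [-0.238 -0.228]
0.748 [537.4 199.2] tool y,z units [-0.264 -0.197]
0.873 [551.7 207.3] tool y,z units [-0.287 -0.162]
0.997 [566.9 213.6] tool y,z units [-0.305 -0.125]
1.122 [582.8 217.9] tool y,z units [-0.318 -0.086]
1.247 [599.1 220.2] tool y,z units [-0.326 -0.046]
1.371 [615.6 220.5] tool y,z units [-0.329 -0.005]
1.496 [632.  218.7] tool y,z units [-0.327  0.036]
1.621 [648.  214.9] tool y,z units [-0.32   0.076]
1.745 [663.4 209.2] tool y,z units [-0.308  0.115]
1.87 [678.  201.5] tool y,z units [-0.292  0.153]
```

>>> {"name": "apply_moves", "arguments": {"series": [[[0,-0.1,-0.314,0,0,0],[0,-0.138,-0.3,0,0,0],[0,-0.174,-0.28,0,0,0],[0,-0.208,-0.256,0,0,0],[0,-0.238,-0.228,0,0,0]]]}}

```text
clock: 14.2
eef_pos: [521.5, -278.0, 168.7]
tool_rot: [3.133, 0.003, -1.573]
force: [0.4, 2.5, -9.5]
width: 19.0
```

>>> {"name": "apply_moves", "arguments": {"series": [[[0,-0.264,-0.197,0,0,0],[0,-0.287,-0.162,0,0,0],[0,-0.305,-0.125,0,0,0],[0,-0.318,-0.086,0,0,0],[0,-0.326,-0.046,0,0,0]]]}}

```text
clock: 14.82
eef_pos: [596.1, -278.4, 200.2]
tool_rot: [3.132, 0.003, -1.573]
force: [-5.8, 3.5, -0.3]
width: 18.8
```

>>> {"name": "apply_moves", "arguments": {"series": [[[0,-0.329,-0.005,0,0,0],[0,-0.327,0.036,0,0,0],[0,-0.32,0.076,0,0,0],[0,-0.3,0.11,0,0,0],[0,0,0,0,0,0]]]}}

```text
clock: 15.45
eef_pos: [663.4, -278.8, 189.6]
tool_rot: [3.139, 0.001, -1.572]
force: [0.1, 3.4, 2.5]
width: 19.1
```

>>> {"name": "apply_moves", "arguments": {"series": [[[0,-0.15,0.07,0,0,0],[0,-0.15,0.08,0,0,0],[0,-0.04,0.02,0,0,0],[0,0,0,0,0,0],[0,0,0,0,0,0]]]}}

```text
clock: 16.08
eef_pos: [679.4, -278.9, 181.5]
tool_rot: [3.139, 0.002, -1.573]
force: [-1.3, 3.7, 2.2]
width: 18.9
```

>>> {"name": "apply_moves", "arguments": {"series": [[[0,-0.06,0.035,0,0,0],[0,-0.06,0.035,0,0,0],[0,-0.06,0.035,0,0,0],[0,0,0,0,0,0],[0,0,0,0,0,0]]]}}

```text
clock: 16.7
eef_pos: [683.0, -278.9, 178.9]
tool_rot: [3.129, 0.003, -1.574]
force: [-18.2, 9.5, 23.1]
width: 18.5
```

>>> {"name": "apply_moves", "arguments": {"series": [[[0,0.12,-0.07,0,0,0],[0,0,0,0,0,0],[0,0,0,0,0,0],[0,0,0,0,0,0],[0,0,0,0,0,0]]], "claw": 0}}

```text
clock: 17.32
eef_pos: [683.0, -280.1, 179.1]
tool_rot: [3.139, -0.0, -1.573]
force: [0.4, -0.7, -0.3]
width: 42.9
```

>>> {"name": "apply_moves", "arguments": {"series": [[[0,0,-0.3,0,0,0],[0,0,-0.5,0,0,0],[0,0,-0.5,0,0,0],[0,0,-0.5,0,0,0],[0,0,0,0,0,0]]]}}

```text
clock: 17.95
eef_pos: [684.7, -280.7, 273.1]
tool_rot: [-3.138, -0.002, -1.573]
force: [0.4, 0.7, -1.1]
width: 42.4
```

Run:
```python
from h import *
T=viewer.camera_info('top'); im=viewer.get_image('top')
h=np.array([609.5,88.5])
for a in (1.85,1.75):
    X=[]
    for y in (-217.5,-341.5):
        for L in (144,):
            X.append([h[0]-L*np.cos(a),y,h[1]+L*np.sin(a)])
    print(a,proj(T,X).round(1))
cv2.imwrite('pics/t2.png',cv2.resize(im[120:270,240:400],None,fx=4,fy=4,interpolation=cv2.INTER_CUBIC))
plan([536.5,-278,270],[np.pi,0,-0.99],n=5)
```

```text
1.85 [[318.4 148.2]
 [367.8 148. ]]
1.75 [[318.7 153.3]
 [368.4 153.2]]
pos [ 683.7 -280.3  271. ] rpy [-3.141e+00 -1.000e-03 -1.573e+00] w 42.9 clk 18.0 F [-0.2 -0.5 -0.9]
[-0.01, 0.59, 0.0] [-0.0, -0.0, -1.11]
[-0.08, 0.58, 0.0] [-0.0, -0.0, -1.11]
[-0.14, 0.57, 0.0] [-0.0, -0.0, -1.11]
[-0.21, 0.55, 0.0] [-0.0, -0.0, -1.11]
[-0.27, 0.52, 0.0] [-0.0, -0.0, -1.11]
```

View pics/t2.png

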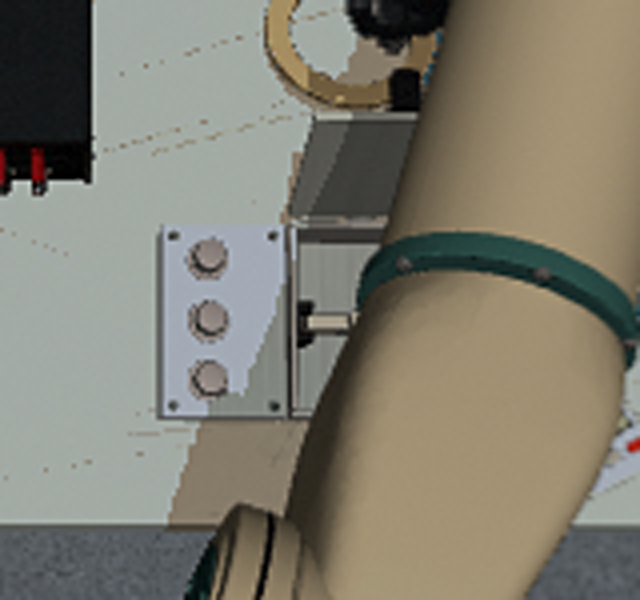

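>>> {"name": "apply_moves", "arguments": {"series": [[[0,0.98,0,0,0,0],[0,0.98,0,0,0,0],[0,0.98,0,0,0,-0.5],[0,0,0,0,0,-1],[0,0,0,0,0,-1]]]}}

```text
clock: 18.62
eef_pos: [534.8, -279.5, 269.1]
tool_rot: [3.138, 0.002, -1.309]
force: [0.7, -0.5, 0.4]
width: 42.7
```

>>> {"name": "apply_moves", "arguments": {"series": [[[0,0,0,0,0,-1],[0,0,0,0,0,-1],[0,0,0,0,0,-1],[0,0,0,0,0,-1],[0,0,0,0,0,-1]]]}}

```text
clock: 19.25
eef_pos: [535.3, -279.4, 268.6]
tool_rot: [3.139, 0.004, -0.784]
force: [0.9, -0.2, -0.1]
width: 43.0
```

>>> {"name": "apply_moves", "arguments": {"series": [[[0,0,0.2,0,0,-1],[0,0,0.3,0,0,-1],[0,0,0.3,0,0,-1],[0,0,0.3,0,0,-1],[0,0,0.3,0,0,-1]]]}}

```text
clock: 19.88
eef_pos: [535.1, -279.3, 198.2]
tool_rot: [3.142, 0.004, -0.261]
force: [-0.2, -0.9, -0.8]
width: 43.0
```

>>> {"name": "apply_moves", "arguments": {"series": [[[0,0,0,0,0,-1],[0,0,0,0,0,-1],[0,0,0,0,0,-0.5],[0,0,0,0,0,0],[0,0,0,0,0,0]]]}}

```text
clock: 20.5
eef_pos: [535.5, -279.6, 199.3]
tool_rot: [-3.141, 0.003, -0.003]
force: [-1.2, 0.3, -0.5]
width: 43.0
```

Run:
```python
from h import *
T=viewer.camera_info('top')
p=(330/4+240,323/4+120)
print('plate tab top via top',atz(T,p,84),atz(T,p,61))
plan([536.5,-279.5,140],[np.pi,0,0.0],n=2)
ci=viewer.camera_info('wrist'); im=viewer.get_image('wrist'); np.save('w6.npy',ci,allow_pickle=True)
print('tab top corners, upper plate corners',proj(ci,[[536.5,-263.5,84],[536.5,-295.5,84],[536.5,-234.5,61],[536.5,-324.5,61]]).round(1))
print([(round(d['score'],2),round(d['location'][0]*512),round(d['location'][1]*384)) for d in viewer.find_in('wrist','filter_plate')])
cv2.imwrite('pics/w6.png',im)
```

```text
plate tab top via top [ 530.34260101 -247.86321686   84.        ] [ 532.63943624 -251.45289755   61.        ]
pos [ 535.5 -279.6  199.3] rpy [-3.141e+00  3.000e-03 -3.000e-03] w 43.0 clk 20.5 F [-1.2  0.3 -0.5]
[0.01, -0.0, 0.59] [-0.0, 0.01, -0.02]
[0.01, -0.0, 0.59] [-0.0, 0.01, -0.02]
tab top corners, upper plate corners [[255.7 164.6]
 [255.8 202.8]
 [255.6 123.4]
 [255.8 223.7]]
[(0.95, 250, 170)]
```

View pics/w6.png

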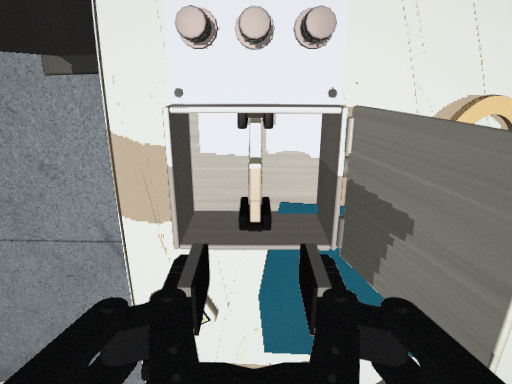

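>>> {"name": "apply_moves", "arguments": {"series": [[[0.01,0,0.5,0,0,0],[0,0,0.7,0,0,0],[0,0,0.7,0,0,0],[0,0,0.4,0,0,0],[0,0,0,0,0,0]]]}}

```text
clock: 21.22
eef_pos: [535.0, -279.1, 83.3]
tool_rot: [-3.14, 0.005, -0.002]
force: [0.3, -0.5, -0.8]
width: 42.7
```

>>> {"name": "apply_moves", "arguments": {"series": [[[0,0,0.3,0,0,0],[0,0,0.3,0,0,0],[0,0,0,0,0,0],[0,0,0,0,0,0],[0,0,0,0,0,0]]]}}

```text
clock: 21.85
eef_pos: [536.5, -279.8, 55.3]
tool_rot: [3.141, 0.001, -0.002]
force: [-0.3, 0.2, -0.3]
width: 42.5
```

>>> {"name": "apply_moves", "arguments": {"series": [[[0,0,0,0,0,0],[0,0,0,0,0,0],[0,0,0,0,0,0],[0,0,0,0,0,0],[0,0,0,0,0,0]]], "claw": -1}}

```text
clock: 22.48
eef_pos: [536.5, -279.8, 55.2]
tool_rot: [3.141, 0.001, -0.002]
force: [-0.6, 0.0, 4.7]
width: 8.7
```

>>> {"name": "apply_moves", "arguments": {"series": [[[0,0,-0.1,0,0,0],[0,0,-0.3,0,0,0],[0,0,-0.4,0,0,0],[0,0,-0.4,0,0,0],[0,0,-0.4,0,0,0]]]}}

```text
clock: 23.1
eef_pos: [536.2, -279.6, 136.1]
tool_rot: [3.142, 0.002, -0.002]
force: [0.9, -0.9, -1.2]
width: 9.1
```

>>> {"name": "apply_moves", "arguments": {"series": [[[0,0,-0.5,0,0,0],[0,0,-0.5,0,0,0],[0,0,-0.4,0,0,0],[0,0,0,0,0,0],[0,0,0,0,0,0]]]}}

```text
clock: 23.72
eef_pos: [535.8, -279.5, 204.3]
tool_rot: [-3.141, 0.003, -0.002]
force: [-0.3, -0.0, -1.5]
width: 8.9
```

Run:
```python
from h import *
T=viewer.camera_info('top'); t=lambda p:(p[0]/2.2857+80,p[1]/2.2882+120)
c=np.array([atz(T,t(p),18)[:2] for p in [(57,237),(177,217),(187,290),(65,309)]])
print(c.round(1),c.mean(0))
im=cv2.imread('pics/top0.png')
for a,b in [(0,1),(3,2)]:
    d=c[a]-c[b]; print('long',np.hypot(*d),np.arctan2(-d[0],d[1]))
for a,b in [(1,2),(0,3)]:
    d=c[a]-c[b]; print('short',np.hypot(*d),np.arctan2(d[1],d[0]))
w=np.load('w1.npy',allow_pickle=True).item()
print('w1 corners',[atz(w,p,18).round(1) for p in [(60,99),(90,192)]])
plan([435,200,200],[np.pi,0,0.12],n=10)
```

```text
[[468.8 392. ]
 [494.7 236.8]
 [399.9 221.1]
 [376.  377.5]] [434.8379143  306.85152476]
long 157.32003997183736 0.1655126800215367
long 158.27177696688852 0.15207741059747915
short 96.0482763722702 0.16491869677814402
short 93.92716450021297 0.15492445113399245
w1 corners [array([498.2, 233.8,  18. ]), array([406.9, 218.9,  18. ])]
pos [ 535.8 -279.5  204.3] rpy [-3.141e+00  3.000e-03 -2.000e-03] w 8.9 clk 23.73 F [-0.3 -0.  -1.5]
[-0.2, -0.96, 0.01] [-0.0, 0.0, -0.12]
[-0.19, -0.96, 0.01] [-0.0, 0.0, -0.12]
[-0.18, -0.96, 0.01] [-0.0, 0.0, -0.12]
[-0.17, -0.97, 0.01] [-0.0, 0.0, -0.12]
[-0.16, -0.97, 0.01] [-0.0, 0.0, -0.12]
[-0.14, -0.97, 0.01] [-0.0, 0.0, -0.12]
[-0.13, -0.97, 0.01] [-0.0, 0.0, -0.12]
[-0.12, -0.97, 0.01] [-0.0, 0.0, -0.12]
[-0.11, -0.97, 0.01] [-0.0, 0.0, -0.12]
[-0.1, -0.98, 0.01] [-0.0, 0.0, -0.12]
```

>>> {"name": "apply_moves", "arguments": {"series": [[[-0.05,-0.3,0,0,0,0],[-0.12,-0.7,0,0,0,0],[-0.15,-0.9,0,0,0,0],[-0.15,-0.9,0,0,0,0],[-0.15,-0.9,0,0,0,0]]]}}

```text
clock: 24.35
eef_pos: [504.6, -91.9, 204.2]
tool_rot: [-3.141, 0.004, -0.002]
force: [0.6, -0.6, -0.2]
width: 8.6
```

>>> {"name": "apply_moves", "arguments": {"series": [[[-0.15,-0.9,0,0,0,0],[-0.15,-0.9,0,0,0,0],[-0.15,-0.9,0,0,0,0],[-0.15,-0.9,0,0,0,0],[-0.15,-0.9,0,0,0,0]]]}}

```text
clock: 24.98
eef_pos: [467.3, 132.6, 204.4]
tool_rot: [3.142, 0.004, -0.001]
force: [1.0, -0.0, -1.2]
width: 8.9
```

>>> {"name": "apply_moves", "arguments": {"series": [[[-0.15,-0.9,0,0,0,0],[-0.15,-0.9,0,0,0,0],[-0.12,-0.7,0,0,0,0],[-0.05,-0.4,0,0,0,0],[0,-0.2,0,0,0,0]]]}}

```text
clock: 25.6
eef_pos: [444.0, 287.2, 204.4]
tool_rot: [3.142, 0.004, 0.001]
force: [-0.0, -0.8, -0.9]
width: 9.0
```

>>> {"name": "apply_moves", "arguments": {"series": [[[0,0,0,0,0,-0.5],[0,0,0,0,0,-0.6],[0,0,0,0,0,-0.45],[0,0,0,0,0,0],[0,0,0,0,0,0]]]}}

```text
clock: 26.22
eef_pos: [445.7, 285.1, 204.8]
tool_rot: [3.142, 0.003, 0.159]
force: [-0.5, 0.6, -1.6]
width: 9.1
```

Run:
```python
from h import *
plan([437,306,200],[np.pi,0,0.16],n=1)
S=viewer.camera_info('side'); T=viewer.camera_info('top')
a=viewer.get_image('side'); b=viewer.get_image('top'); ci=viewer.camera_info('wrist'); w=viewer.get_image('wrist'); np.save('w7.npy',ci,allow_pickle=True)
m=np.hstack([cv2.resize(a[170:384,90:300],(400,408)),cv2.resize(w,(400,300))[0:300].copy() if 0 else cv2.copyMakeBorder(cv2.resize(w,(400,300)),0,108,0,0,cv2.BORDER_CONSTANT)])
cv2.imwrite('pics/f.png',m)
p=ctrl.read_state()['eef_pos']; u=np.array([-np.sin(.16),np.cos(.16),0])
print('side: plate foot ends',proj(S,[p+[0,0,-50]+45*u,p+[0,0,-50]-45*u]), 'wrist tray corners', proj(ci,[[468.8+2,392-1,18],[496.7,235.8,18],[401.9,220,18],[378,376.5,18]]))
```

```text
pos [445.7 285.1 204.8] rpy [3.142e+00 3.000e-03 1.590e-01] w 9.1 clk 26.23 F [-0.5  0.6 -1.6]
[-0.1, -0.44, 0.1] [0.0, 0.02, -0.01]
side: plate foot ends [[176.5849192  288.18262597]
 [198.62235414 257.79556323]] wrist tray corners [[300.00773786  55.94155023]
 [294.97091896 215.00930623]
 [203.81496215 215.43114135]
 [197.46383686  55.67768958]]
```

View pics/f.png

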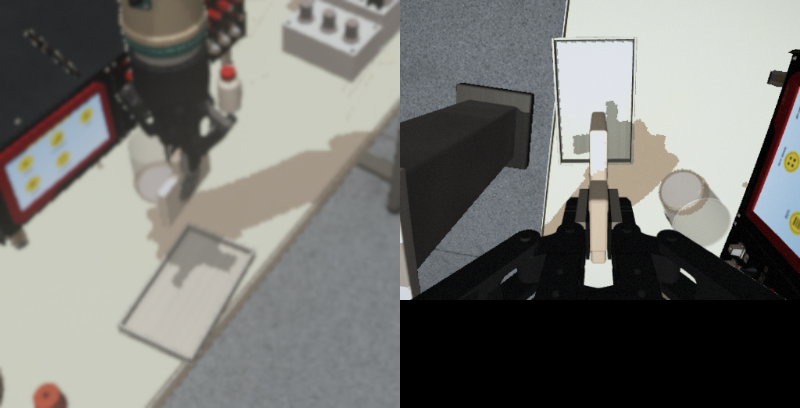

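Run:
```python
from h import *
ci=np.load('w7.npy',allow_pickle=True).item()
c=np.array([atz(ci,((x-400)*1.28,y*1.28),18)[:2] for x,y in [(636,38),(632,162),(560,161),(553,39)]])
print(c.round(1),c.mean(0))
for a,b in [(0,1),(3,2)]:
    d=c[a]-c[b]; print('long',np.hypot(*d),np.arctan2(-d[0],d[1]))
plan([437,308,195],[np.pi,0,0.16],n=1)
```

```text
[[471.4 397.5]
 [497.  244.6]
 [401.8 230.7]
 [375.9 381.3]] [436.54841743 313.53592108]
long 155.04786367743918 0.1658674720148174
long 152.75427852188884 0.1697939544239041
pos [445.8 285.4 205. ] rpy [-3.141e+00  2.000e-03  1.590e-01] w 8.8 clk 26.38 F [-0.7  0.5 -1.1]
[-0.1, -0.47, 0.2] [-0.0, 0.02, -0.01]
```

>>> {"name": "apply_moves", "arguments": {"series": [[[-0.06,-0.25,0,0,0,-0.03],[-0.06,-0.25,0,0,0,0],[0,0,0,0,0,0],[0,0,0,0,0,0],[0,0,0,0,0,0]]]}}

```text
clock: 27.0
eef_pos: [436.1, 308.8, 204.9]
tool_rot: [3.141, 0.002, 0.162]
force: [0.9, -0.4, -0.7]
width: 8.9
```

>>> {"name": "apply_moves", "arguments": {"series": [[[0,0,0,0,0,0],[0,0,0,0,0,0],[0,0,0,0,0,0],[0,0,0,0,0,0],[0,0,0,0,0,0]]]}}

```text
clock: 27.62
eef_pos: [435.9, 309.3, 205.0]
tool_rot: [-3.141, 0.002, 0.163]
force: [-0.4, -0.2, -1.4]
width: 9.2
```

Run:
```python
from h import *
plan([436,309,200],[np.pi,0,0.163],n=1)
im=viewer.get_image('top'); o=cv2.imread('pics/top0.png')
w=viewer.get_image('side')
cv2.imwrite('pics/end.png',np.hstack([cv2.resize(im[120:290,80:430],(500,243)),cv2.resize(w[120:350,120:370],(264,243))]))
for l in ['bottle','beaker','timer','spare_plug']:
  for c in ['side','top']:
    print(l,c,[(round(d['score'],2),round(d['location'][0]*512),round(d['location'][1]*384)) for d in viewer.find_in(c,l)[:3]])
```

```text
pos [435.9 309.3 205. ] rpy [-3.141e+00  2.000e-03  1.630e-01] w 9.2 clk 27.62 F [-0.4 -0.2 -1.4]
[0.0, 0.01, 0.1] [-0.0, 0.02, 0.0]
bottle side [(0.52, 208, 218)]
bottle top [(0.64, 226, 182)]
beaker side [(0.53, 169, 262), (0.53, 260, 132)]
beaker top [(0.82, 164, 184), (0.26, 327, 193)]
timer side [(0.6, 207, 217)]
timer top [(0.9, 392, 230)]
spare_plug side []
spare_plug top [(0.51, 291, 199)]
```

```bash
python3 -c "
from cell import ctrl
print(ctrl.finish_job()); print(ctrl.read_state()['clock'])"
```

```text
the job is handed in; nothing more can be done
None
the job is handed in; nothing more can be done
```

I finished the job in order and handed it in at about 28 s of the allowed 61 s. The arm is holding the filter plate over the tray.

- **Plug:** I pressed the spare plug into the middle port until it met about 35 N at the seat height I expected. In later pictures it sits level with the two fitted plugs.
- **Flap:** I swung it back until it met the stop at about 30 N, then let go. The top view put its edge within a pixel of where a 1.85 rad opening should be.
- **Plate:** It came up out of the slot without catching. At hand-in the tool was at (436, 309, 205) mm with yaw 0.163, pointing straight down, which puts the plate's lower edge about 155 mm above the bench. The last force reading fits the plate's weight.

**Checks that disagreed or failed:**
- **Tray middle:** the top and wrist cameras put it about 7 mm apart along its long side, so I held the plate between the two. They put its yaw at 0.16 and 0.17.
- **Final picture:** I could not view it because the 12-picture limit was reached.
- **Bystanders:** the top camera put the beaker and timer within about 3 pixels of their starting places, and the side camera put the bottle within 2. The side camera put the beaker 7 pixels off, with the arm partly in the way, and took the bottle for the timer, a false match.

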